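# Turn a drone body over into the repair cradle

### The arm

A 6-joint arm with a two-finger parallel gripper is mounted at the origin on the work surface. World frame = base frame: x ahead of the robot, y to its left, z up, the work surface at z = 0. Lengths are in m, angles in rad, forces in N, time in s.
With the tool pointing down it reaches from about 0.4 to 0.825 m from the base axis. Payload 7 kg.
Tool frame: the origin (TCP) lies on the centre line of the jaws, within the pads' length; the fingertips stand 14 mm ahead of it and the grasp point (between the pads) lies 5 mm behind it; z points along the fingers, y is the direction in which the jaws open and shut (so a half turn about z gives the same grasp; the last joint's range is limited). The gripper opens to 85 mm and grips with 20 to 120 N. Pads are 22 mm wide; open, the fingers measure 114 mm over their backs; the gripper's body (76 mm by 85 mm) begins 54 mm behind the grasp point. The pads swing forward as they close: fully open they stand 13 mm farther back than shut.
Start: joints at [1.577, 0.359, 0.012, 0, -1.224, -0.288], TCP at [0.188, 0.648, 0.245] pointing down, gripper open.
Joint ranges: [-3.07, 3.07], [-1.43, 2.12], [-1.02, 1.25], [-3.03, 1.67], [-3.05, -0], [-3.03, 3.03]. Speed limits (rad/s): [2.39, 2.39, 3.01, 3.14, 3.14, 3.14].

### API

Orientations are given as a unit quaternion [w, x, y, z].
In Python, from bench import r, optics gives the robot as it stands.
- The arm moves only by the shell command python3 -m pendant 'ROWS' [FORCE]. ROWS is text: rows parted by semicolons, each of 7 numbers parted by spaces: the shift along the tool's x, y, z in cm, then the turn, a rotation vector about the tool's x, y, z in rad, then the opening, from 0 (shut) to 1 (fully open). A call has 1 to 12 rows; each row shifts and turns the commanded pose from where the row before left it, along the tool's axes as they then stand; what a row does not reach is not made up. A row lasts 1/12 s, in which the tool goes at most 41.7 mm and 7.16 degrees, less where a joint would pass 70% of its speed; a pose out of reach is approached as far as the arm can. A call is refused whole if a number of a shift passes 4.17 or a number of a turn 0.125, either way. A call with a gripper value outside its range is refused whole. The fingers move at their own pace and stop on an object; FORCE is the grip in N (left out, the last holds). Time passes only in rows, so rows that do not move let the fingers close. It gives the time, the measured TCP pose, the force and the opening at its end, in the units of the state.
- r.read_state(): the state, without advancing time (a new reading comes with each control period).
- optics.snapshot(name): name is "scene" or "top"; returns the picture (480x640x3 uint8, blue, green, red); there is no depth.
- optics.camera_params(name): a dict with "mtx" (3x3 intrinsics, pixels), "camera_from_world" (4x4, takes a point from world to camera coordinates). Camera axes: x right, y down, z forward; pixel columns grow to the right and rows downward; lengths in m; the calibration is good to about 2 mm. A picture is of the moment at which its call begins. camera_params takes no time and is no camera call.
- r.close_job(): hands the job in, once; it reports no verdict.
The state is a dict: "clock": time; "joint_positions": joint angles; "qd": joint speeds; "joint_torque": joint torques, N m; "position": TCP position; "ee_rot": TCP orientation; "force": force on the tool from outside, world axes, zero at the start; "torque": the same for the moment, N m; "grip_width": finger opening in m.
Only numpy, scipy, OpenCV 4.12 (cv2) and the standard library are available. Lean on these libraries where they do the work, as an engineer would, in place of code of your own. Each camera call takes 0.05 s, during which the arm holds its last target. There are 200 camera calls.

### The job

The grey drone body lies top-up on the black sloping rack and has to go belly-up into the aluminium repair cradle with the orange stop and cheeks. First stand it on its tail, nose up, on the blue mat and let go of it, so that you can take hold again from the other side; then lay it in the cradle belly-up with its nose uphill, flat on the slope, straight between the cheeks and with its tail against the orange stop, and let go. Never let it drop or topple, and leave the battery, the screwdriver and the bottle where they are.

Things in the scene. Friction and masses are not known exactly. Their poses are not given: they have to be found in the camera images.
- drone: Drone body without arms, a light grey block 130 (x) x 56 (y) x 48 mm (z), 0.2-0.4 kg. Origin: its centre. +x nose: two black lenses; its last 26 mm are stepped 12 mm lower on the top side, under a black screen. -x: flat tail, it can stand on it. +z: top, small dark slots. -z: belly, black panel, orange patch. Grip it by its plain sides. Starts top-up on the rack, +x 30 degrees above level, tail at the stop
- drone_top (a point): Point on the drone's flat top face, 24 mm from its origin along its +z
- rack: Black rack, fixed: base 150 x 84 x 8 mm, on it a 30 degree slope, 40 mm wide (the drone's sides overhang it 8 mm each) and 126 mm long, rising towards the rack's +x; at its low end a stop 80 mm wide, 19 mm high off the slope. Origin: centre of its underside, on the mat; z up; y across the slope
- rack_seat (a point): Point on the rack's slope surface and centre line, 62 mm above the rack's origin; the stop's face is 65.5 mm down the slope from it. The lying drone's centre is about 24 mm off the slope here
- cradle: Aluminium cradle, fixed, empty at the start: base, 30 degree slope (40 mm wide, rising towards its +x) and stop as on the rack, but the stop is orange and two orange cheeks, 68 mm apart, run from it 45 mm up the slope, 16 mm high off it; nothing stands beside the slope beyond them. Origin: centre of its underside, on the mat; z up; y across the slope
- cradle_seat (a point): Point on the cradle's slope surface and centre line, 62 mm above the cradle's origin; the stop's face is 65.5 mm down the slope from it. With the drone home belly-up, drone_top lies here and the drone's +x points up the slope
- mat: Blue silicone work mat lying fixed on the bench, 500 mm (x) x 860 mm (y), 3 mm thick, its upper surface 3 mm above the bench. Origin: centre of its underside
- battery: Bystander: grey battery pack 85 x 50 x 30 mm with an orange latch, loose. Origin: centre of its underside
- screwdriver: Bystander: screwdriver about 160 mm long, lying on the mat, loose
- solvent: Bystander: white bottle 44 mm in diameter, 90 mm tall, standing on the mat, loose. Origin: centre of its underside

How it is judged:
On the way:
1. the drone body stands on its tail on the mat, nose up, within 7 degrees of upright, let go and still (angle between drone's own x axis and vertical below 0.12 rad and contact force between the fingers and drone below 0.1 N and contact force between drone and mat above 1 N and linear speed of drone below 0.03 m/s), for 0.2 s.
At the end, for the whole second after the job is handed in: The drone body lies still and released in the cradle, belly-up and nose uphill, flat on the slope (within 6 degrees), straight (within 7 degrees), the centre of its top face within 12 mm of the seat point (distance between drone_top and cradle_seat below 0.012 m and angle between drone's own z axis and vertical between 2.52 and 2.72 rad and angle between drone's own x axis and vertical between 0.94 and 1.16 rad and angle between the y axis of drone and the y axis of cradle, either way round below 0.12 rad and contact force between drone and cradle above 1 N and linear speed of drone below 0.02 m/s); the robot touches nothing.
It fails at once if the drone body drops or topples: it moves faster than 0.4 m/s while the fingers do not hold it (contact force between the fingers and drone below 0.1 N and linear speed of drone above 0.4 m/s).
It fails at once if a bystander is moved by more than 30 mm (distance of any of battery, screwdriver, solvent from where it was at the start of the episode above 0.03 m).
It also fails if it takes over 48 s, if anything falls off the work surface, if the arm or the gripper's body presses on something with over 40 N, if the wrist force passes 120 N, or if a joint passes its speed limit or range.

## Working session

There is one attempt and no reset: what is moved stays moved. The work goes in short steps, Python scripts to look and compute and a shell command to move; the robot and the scene stay as the last step left them, time stands still between calls to the robot, and variables do not carry over. Pictures are saved under pics/ and viewed, about 8 in all and at most 12, crops included, and the job is handed in when it is done.

```bash
ls; mkdir -p pics
python3 - <<'E'
from bench import r, optics
import cv2
for n in("scene","top"):
    cv2.imwrite(f"pics/{n}0.png",optics.snapshot(n)); p=optics.camera_params(n); print(n,p["mtx"].round(1).tolist(),p["camera_from_world"].round(3).tolist())
s=r.read_state()
for k in("clock","position","ee_rot","grip_width","joint_positions"):print(k,s[k])
E
```

```text
pics
scene [[468.5, 0.0, 311.0], [0.0, 468.5, 237.6], [0.0, 0.0, 1.0]] [[0.639, 0.769, 0.017, -0.38], [0.488, -0.388, -0.782, -0.242], [-0.594, 0.508, -0.623, 1.422], [0.0, 0.0, 0.0, 1.0]]
top [[468.7, 0.0, 317.5], [0.0, 468.7, 245.6], [0.0, 0.0, 1.0]] [[-0.032, -0.999, -0.001, 0.022], [-0.975, 0.031, -0.221, 0.64], [0.221, -0.006, -0.975, 0.96], [0.0, 0.0, 0.0, 1.0]]
clock 0.1
position [0.18761289 0.64798443 0.24444672]
ee_rot [ 7.38862581e-04  9.90081536e-01 -1.40492006e-01 -5.18274896e-05]
grip_width 0.08528113042292242
joint_positions [ 1.57708676e+00  3.59328461e-01  1.11585235e-02 -3.39547018e-04
 -1.22407293e+00 -2.88091557e-01]
```

View pics/scene0.png

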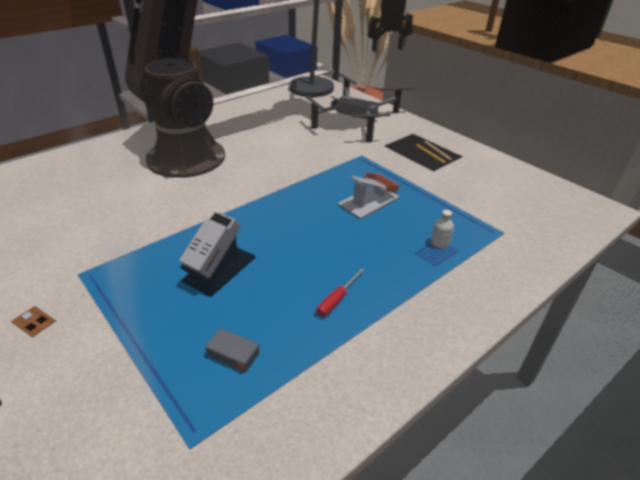

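View pics/top0.png

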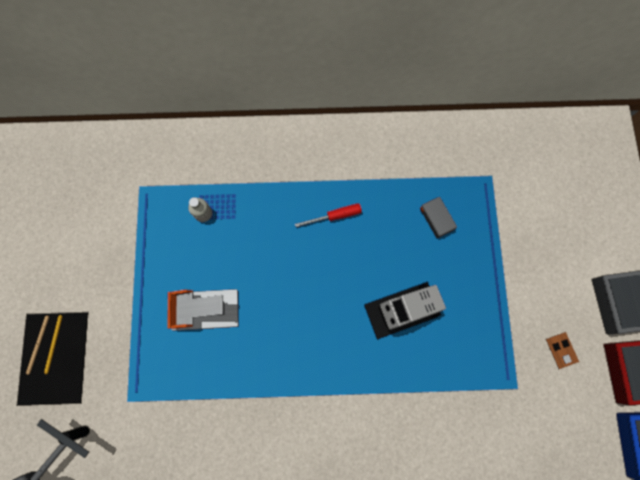

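The scene view shows the drone on the rack at about (210,245) and the cradle at (370,195). In the top view the drone is at about (405,308), nose to the left (+y). The cradle is at (205,310) with its orange stop on the left, so uphill is -y. Next I'll enlarge both.

Run:
```python
import cv2,numpy as np
t=cv2.imread("pics/top0.png");s=cv2.imread("pics/scene0.png")
def c(im,x,y,w,h): return cv2.resize(im[y:y+h,x:x+w],(400,300),interpolation=cv2.INTER_CUBIC)
cv2.imwrite("pics/z.png",np.vstack([np.hstack([c(t,355,270,100,75),c(t,155,270,100,75)]),np.hstack([c(s,165,205,100,75),c(s,325,160,100,75)])]))
```

```text
(no output)
```

View pics/z.png

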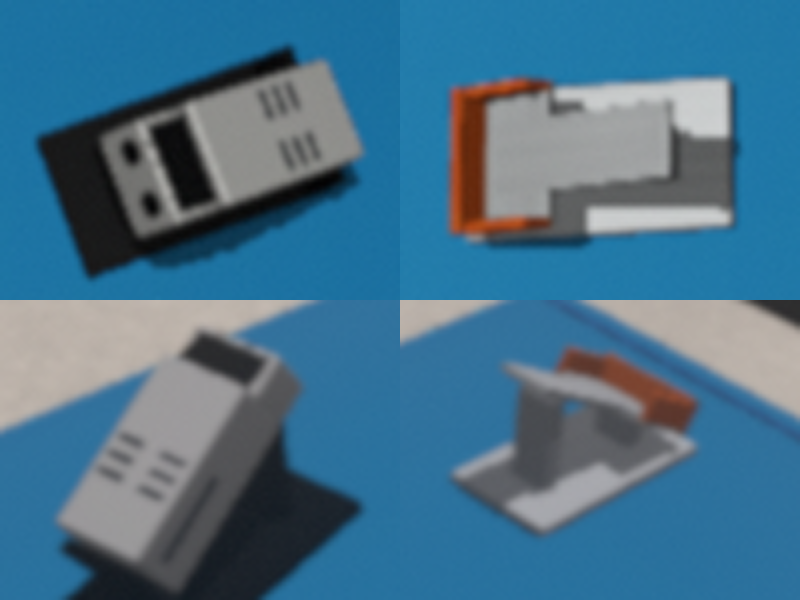

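The crops are 4x zooms, with the two objects side by side. The drone's tail-top corners are at (325,60) and (363,155) in the top view, and (137,560) and (57,520) in the scene view. The cradle base corners are at (730,78) and (733,225), the stop corners at (452,90) and (452,233), and the slope's high end at (672,98) and (672,178).

```bash
cat > h.py <<'E'
import numpy as np,cv2
from bench import r,optics
from scipy.spatial.transform import Rotation as R
P={n:optics.camera_params(n) for n in("scene","top")}
def ray(n,uv):
    M=np.array(P[n]["camera_from_world"]);K=np.array(P[n]["mtx"])
    d=M[:3,:3].T@np.linalg.solve(K,[uv[0],uv[1],1]);return -M[:3,:3].T@M[:3,3],d/np.linalg.norm(d)
def onz(n,uv,z):
    o,d=ray(n,uv);return o+d*(z-o[2])/d[2]
def tri(a,b):
    A=np.zeros((3,3));y=np.zeros(3);L=[ray("top",a),ray("scene",b)]
    for o,d in L:
        Q=np.eye(3)-np.outer(d,d);A+=Q;y+=Q@o
    p=np.linalg.solve(A,y);return p,max(np.linalg.norm(np.cross(p-o,d)) for o,d in L)
def proj(n,p):
    M=np.array(P[n]["camera_from_world"]);K=np.array(P[n]["mtx"]);q=K@(M[:3,:3]@p+M[:3,3]);return q[:2]/q[2]
def tool():
    s=r.read_state();w,x,y,z=s["ee_rot"];return np.array(s["position"]),R.from_quat([x,y,z,w])
def goto(p,yx,zt):
    "shift (cm, current tool axes) and turn to put grasp at p; yx jaw dir, zt tool z"
    q,Rc=tool();zt=np.array(zt,float);zt/=np.linalg.norm(zt);y=np.array(yx,float);y-=zt*(y@zt);y/=np.linalg.norm(y)
    best=None
    for s in(1,-1):
        Rt=R.from_matrix(np.stack([np.cross(s*y,zt),s*y,zt],1));v=(Rc.inv()*Rt).as_rotvec()
        if best is None or np.linalg.norm(v)<np.linalg.norm(best[1]):best=(Rt,v)
    Rt,v=best;t=np.array(p)+.005*zt
    print("turn",v.round(3),"shift cm in cur",(Rc.inv().apply(t-q)*100).round(2),"in target",(Rt.inv().apply(t-q)*100).round(2))
E
python3 - <<'E'
from h import *
T=lambda x,y,ox,oy:(ox+(x)/4,oy+(y)/4)
dr=lambda x,y:T(x,y,355,270)
ds=lambda x,y:T(x,y-300,165,205)
ct=lambda x,y:T(x-400,y,155,270)
cs=lambda x,y:T(x-400,y-300,325,160)
for a,b in(((325,60),(137,560)),((363,155),(57,520)),((190,103),(250,392)),((225,203),(165,352))):
    p,e=tri(dr(*a),ds(*b));print("drone",p.round(4),round(e,4))
for u in((38,138),(90,275),(290,48)):print("rackbase",onz("top",dr(*u),.011).round(4))
for u,z in(((730,78),.011),((733,225),.011),((672,98),.095),((672,178),.095),((452,90),.04),((452,233),.04)):print("cradle",z,onz("top",ct(*u),z).round(4))
for u in((452,475),(543,533),(697,445)):print("cradle sc",onz("scene",cs(*u),.011).round(4))
E
```

```text
drone [ 0.5457 -0.2502  0.0731] 0.0013
drone [ 0.4941 -0.2664  0.0728] 0.0009
drone [ 0.5202 -0.1657  0.122 ] 0.0026
drone [ 0.4678 -0.1814  0.1242] 0.0001
rackbase [ 0.5141 -0.1008  0.011 ]
rackbase [ 0.437  -0.1257  0.011 ]
rackbase [ 0.5609 -0.248   0.011 ]
cradle 0.011 [0.5575 0.1876 0.011 ]
cradle 0.011 [0.4744 0.1854 0.011 ]
cradle 0.095 [0.5365 0.2038 0.095 ]
cradle 0.095 [0.4947 0.2033 0.095 ]
cradle 0.04 [0.5517 0.337  0.04  ]
cradle 0.04 [0.4733 0.3339 0.04  ]
cradle sc [0.481  0.1856 0.011 ]
cradle sc [0.5639 0.1872 0.011 ]
cradle sc [0.5568 0.3388 0.011 ]
```

```bash
cat >> h.py <<'E'
n1=np.array([-.302,.953,0]);Zw=np.array([0,0,1.]);X1=.866*n1+.5*Zw;Z1=-.5*n1+.866*Zw;C1=np.array([.4993,-.1933,.0850])
G1=C1+.010*X1+.003*Z1;y1=[.953,.302,0];d1=-.259*n1-.966*Zw
E
python3 - <<'E'
from h import *
q,Rc=tool();print(Rc.as_matrix().round(3))
goto(G1-.12*d1,y1,d1)
print("via", (Rc.inv().apply(np.array([.42,.30,.26])-q)*100).round(1))
goto([.42,.30,.26],y1,d1)
E
```

```text
[[ 0.961 -0.278 -0.   ]
 [-0.278 -0.961 -0.001]
 [ 0.     0.001 -1.   ]]
turn [-0.127  0.24   0.976] shift cm in cur [51.29 69.06  4.18] in target [81.94 -4.3  26.18]
via [32.  27.  -1.5]
turn [-0.127  0.24   0.976] shift cm in cur [32.07 27.07 -1.03] in target [ 39.23 -11.64   9.4 ]
```

```bash
python3 -m pendant '2.9 2.46 0 0 0 0 1;2.9 2.46 0 0 0 0 1;2.9 2.46 0 0 0 0 1;2.9 2.46 0 0 0 0 1;2.9 2.46 0 0 0 0 1;2.9 2.46 0 0 0 0 1;2.9 2.46 0 0 0 0 1;2.9 2.46 0 0 0 0 1;2.9 2.46 0 0 0 0 1;2.9 2.46 0 0 0 0 1;2.9 2.46 0 0 0 0 1'; python3 -m pendant '1 3.5 0 -.0106 .02 .0813 1;1 3.5 0 -.0106 .02 .0813 1;1 3.5 0 -.0106 .02 .0813 1;1.3 3.2 0 -.0106 .02 .0813 1;1.3 3.2 0 -.0106 .02 .0813 1;1.3 3.2 0 -.0106 .02 .0813 1;2 2.7 0 -.0106 .02 .0813 1;2 2.7 0 -.0106 .02 .0813 1;2.4 2 0 -.0106 .02 .0813 1;2.4 2 0 -.0106 .02 .0813 1;2.7 1.5 0 -.0106 .02 .0813 1;2.7 1.5 0 -.0106 .02 .0813 1';  python3 - <<'E'
from h import *
print(r.read_state()["joint_positions"])
goto(G1-.10*d1,y1,d1)
E
```

```text
clock: 1.02
position: [0.4193, 0.2979, 0.2452]
ee_rot: [0.0, 0.99, -0.14, -0.0]
force: [-0.0, 0.5, -0.6]
grip_width: 0.0855
clock: 2.02
position: [0.3625, -0.098, 0.2832]
ee_rot: [0.076, 0.799, -0.587, 0.106]
force: [0.1, 0.2, -0.1]
grip_width: 0.0855
[ 0.55739482 -0.27627073 -0.70787995  0.27075909 -1.21668874 -0.35760198]
turn [-0.001  0.    -0.003] shift cm in cur [  7.11 -10.17  12.15] in target [  7.14 -10.16  12.14]
```

```bash
python3 -m pendant '1.2 -1.7 1 0 0 0 1;1.2 -1.7 1 0 0 0 1;1.2 -1.7 2 0 0 0 1;1.2 -1.7 2 0 0 0 1;1.2 -1.7 3 0 0 0 1;1.1 -1.7 3.1 0 0 0 1;0 0 0 0 0 0 1;0 0 0 0 0 0 1';  python3 - <<'E'
from h import *
print(r.read_state()["joint_positions"])
goto(G1,y1,d1)
cv2.imwrite("pics/a_t.png",optics.snapshot("top"));a=optics.snapshot("scene")
t=cv2.imread("pics/a_t.png")
c=lambda im,x,y:cv2.resize(im[y:y+150,x:x+150],(400,400),interpolation=cv2.INTER_CUBIC)
cv2.imwrite("pics/a.png",np.hstack([c(t,330,240),c(a,140,150)]))
E
```

```text
clock: 2.68
position: [0.4897, -0.1618, 0.182]
ee_rot: [0.079, 0.8, -0.586, 0.103]
force: [0.2, 0.3, 0.2]
grip_width: 0.0852
[ 0.23709268  0.08328234 -0.67147147  0.35442019 -0.83471524 -0.17253598]
turn [0.005 0.001 0.   ] shift cm in cur [ 0.19 -0.01  9.8 ] in target [0.17 0.03 9.8 ]
```

View pics/a.png

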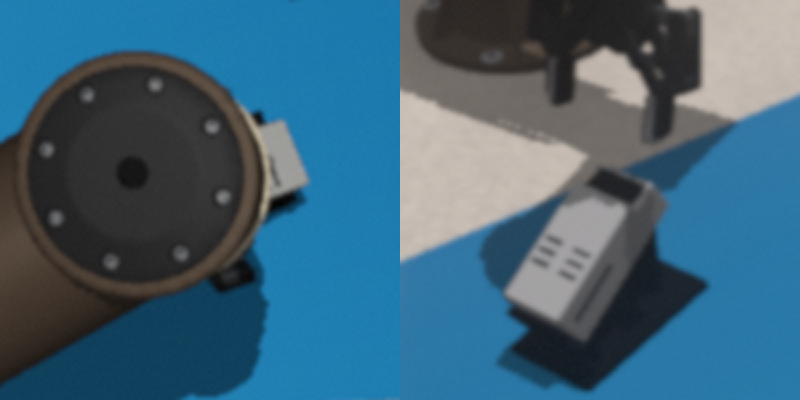

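The gripper straddles the drone, so I'll approach and grip.

```bash
python3 -m pendant '.1 0 2 0 0 0 1;.1 0 2 0 0 0 1;0 0 2 0 0 0 1;0 0 2 0 0 0 1;0 0 1.2 0 0 0 1;0 0 .6 0 0 0 1;0 0 0 0 0 0 1'; python3 -m pendant '0 0 0 0 0 0 .6;0 0 0 0 0 0 .3;0 0 0 0 0 0 .3;0 0 0 0 0 0 .3;0 0 0 0 0 0 .3;0 0 0 0 0 0 .3' 60
python3 - <<'E'
from h import *
goto(G1,y1,d1)
E
```

```text
clock: 3.37
position: [0.4987, -0.1865, 0.0907]
ee_rot: [0.076, 0.8, -0.585, 0.106]
force: [-0.3, -0.1, 0.4]
grip_width: 0.0855
clock: 3.87
position: [0.4995, -0.1865, 0.0918]
ee_rot: [0.076, 0.8, -0.585, 0.106]
force: [-4.3, 3.0, 8.2]
grip_width: 0.0553
turn [-0.003  0.     0.001] shift cm in cur [-0.05  0.22  0.41] in target [-0.05  0.22  0.41]
```

```bash
cat >> h.py <<'E'
import pickle
def save(C,Rd):
    q,Rc=tool();o=Rc.inv().apply(C-q);print("offset mm",(o*1000).round(1));o[1]=0
    pickle.dump((o,(Rc.inv()*Rd).as_matrix()),open("grip.pkl","wb"))
def carry(C,Rd):
    o,M=pickle.load(open("grip.pkl","rb"));q,Rc=tool();Rt=Rd*R.from_matrix(M).inv();t=C-Rt.apply(o)
    print("TCP target",t.round(4),"turn",(Rc.inv()*Rt).as_rotvec().round(3),"cur cm",(Rc.inv().apply(t-q)*100).round(2),"tgt",(Rt.inv().apply(t-q)*100).round(2))
def frame(X,Z): return R.from_matrix(np.stack([X,np.cross(Z,X),Z],1))
n2=np.array([-.03,.9995,0])
Rs=frame(Zw,-n2)  # standing, top faces -n2
E
python3 - <<'E'
from h import *
save(C1,frame(X1,Z1))
q,Rc=tool();print("up in tool",Rc.inv().apply([0,0,1]).round(2));print(Rc.as_matrix().round(3))
carry(np.array([.5,.02,.068+.05]),Rs)
E
```

```text
offset mm [4.5 2.2 8.3]
up in tool [ 0.26 -0.   -0.97]
[[ 0.293 -0.953  0.081]
 [-0.921 -0.303 -0.246]
 [ 0.259 -0.003 -0.966]]
TCP target [0.5001 0.0173 0.127 ] turn [ 0.076 -1.039  0.283] cur cm [-17.83  -6.25  -8.41] tgt [-16.89  -0.65  11.92]
```

```bash
python3 -m pendant '.1 0 -.5 0 0 0 .3;.5 0 -1.9 0 0 0 .3;.5 0 -1.9 0 0 0 .3;.5 0 -1.9 0 0 0 .3;.5 0 -1.9 0 0 0 .3;.5 0 -1.9 0 0 0 .3;0 0 0 0 0 0 .3' 60
python3 - <<'E'
from h import *
s=r.read_state();print(s["force"],s["joint_positions"])
carry(np.array([.5,.02,.068+.06]),Rs)
E
```

```text
clock: 4.45
position: [0.5007, -0.1854, 0.1979]
ee_rot: [0.074, 0.8, -0.585, 0.108]
force: [1.6, 0.3, -3.0]
grip_width: 0.0555
[ 1.62050431  0.32414974 -3.03300799] [ 0.1802885   0.08506684 -0.62664257  0.34799324 -0.84832766 -0.10247279]
TCP target [0.5001 0.0173 0.137 ] turn [ 0.071 -1.039  0.285] cur cm [-20.27  -6.06   0.92] tgt [-10.03  -0.5   18.64]
```

```bash
python3 -m pendant '-1.7 -.5 .1 .006 -.0866 .024 .3;-1.7 -.5 .3 .006 -.0866 .024 .3;-1.7 -.4 .4 .006 -.0866 .024 .3;-1.6 -.4 .6 .006 -.0866 .024 .3;-1.5 -.3 .7 .006 -.0866 .024 .3;-1.5 -.3 .9 .006 -.0866 .024 .3;-1.4 -.3 1 .006 -.0866 .024 .3;-1.3 -.2 1.1 .006 -.0866 .024 .3;-1.2 -.2 1.2 .006 -.0866 .024 .3;-1.1 -.1 1.3 .006 -.0866 .024 .3;-1 0 1.4 .006 -.0866 .024 .3;-.9 0 1.5 .006 -.0866 .024 .3'
python3 - <<'E'
from h import *
s=r.read_state();print(s["force"],s["joint_positions"])
carry(np.array([.5,.02,.068+.03]),Rs)
E
```

```text
clock: 5.45
position: [0.498, 0.012, 0.125]
ee_rot: [-0.268, 0.66, -0.646, -0.276]
force: [-1.9, 0.4, -4.1]
grip_width: 0.0554
[-1.94588552  0.35722303 -4.08643478] [-0.20683726  0.40466059 -0.19102701 -0.79679292 -1.30769702  0.58010139]
TCP target [0.5001 0.0173 0.107 ] turn [-0.     0.004 -0.008] cur cm [ 0.9  -0.22  1.64] tgt [ 0.9  -0.21  1.64]
```

```bash
python3 -m pendant '.9 -.2 1.6 0 0 -.008 .3;0 0 0 0 0 0 .3;0 0 0 0 0 0 .3'
python3 - <<'E'
from h import *
carry(np.array([.5,.02,.068]),Rs)
a=optics.snapshot("scene");t=optics.snapshot("top")
u=proj("scene",np.array([.5,.02,.08])).astype(int);v=proj("top",np.array([.5,.02,.08])).astype(int);print(u,v)
c=lambda im,x:cv2.resize(im[x[1]-60:x[1]+60,x[0]-60:x[0]+60],(400,400),interpolation=cv2.INTER_CUBIC)
cv2.imwrite("pics/b.png",np.hstack([c(a,u),c(t,v)]))
E
```

```text
clock: 5.7
position: [0.4986, 0.0162, 0.1062]
ee_rot: [-0.266, 0.663, -0.644, -0.275]
force: [0.3, 1.1, -2.5]
grip_width: 0.0555
TCP target [0.5001 0.0173 0.077 ] turn [ 0.004 -0.001 -0.002] cur cm [ 1.99 -0.15  2.14] tgt [ 1.99 -0.14  2.14]
[292 207] [311 309]
```

View pics/b.png

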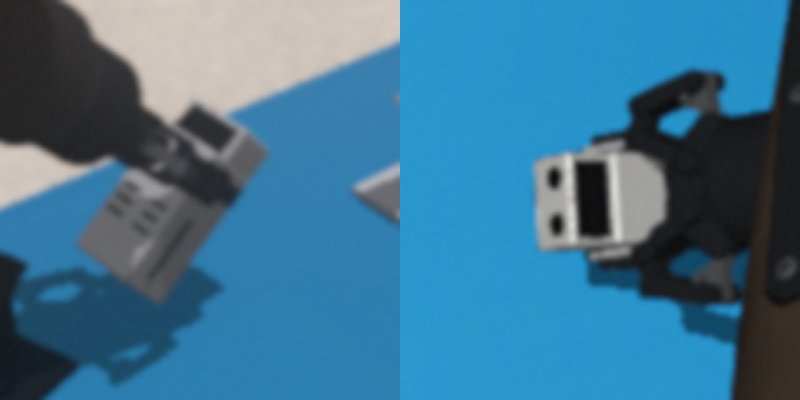

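Run:
```python
from h import *
S=lambda x,y:(232+x*.3,147+y*.3)
T=lambda x,y:(251+x*.3,249+y*.3)
for a,b in(((170,155),(238,122)),((135,160),(268,150)),((178,245),(195,103))):
    p,e=tri(T(*a),S(*b));print(p.round(4),round(e,4))
nr=np.array([.9995,.03,0]);c=np.array([.5,.02,0])+.028*nr
for b in((238,122),(268,150),(162,303),(77,242)):
    o,d=ray("scene",S(*b));print(b,(o+d*((c-o)@nr)/(d@nr)).round(4))
im=cv2.imread("pics/b.png")[50:350,50:300];cv2.imwrite("pics/b2.png",cv2.resize(im,(750,600)) if 0 else cv2.resize(im,(500,600),interpolation=cv2.INTER_CUBIC))
```

```text
[0.522  0.0357 0.1509] 0.0007
[0.524  0.0591 0.1203] 0.0005
[0.4714 0.035  0.1413] 0.0023
(238, 122) [0.5277 0.0301 0.1558]
(268, 150) [0.5269 0.0573 0.1225]
(162, 303) [ 0.5297 -0.0372  0.0382]
(77, 242) [ 0.5317 -0.1027  0.1209]
```

View pics/b2.png

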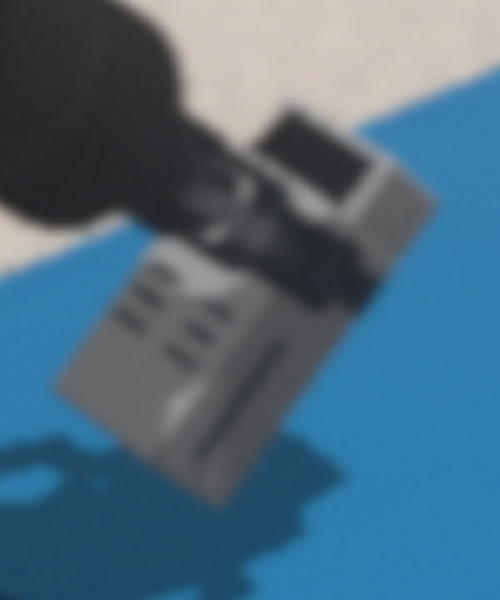

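The drone reads about 42° nose-up, not 90°. Its tail must have clipped the rack's high end while turning, which rotated it in the grip. It is still held, so I'll lay it flat on the open mat, regrip, and turn it well clear of the rack.

Run:
```python
from h import *
e=np.radians(41.5);X=np.cos(e)*n2+np.sin(e)*Zw;Z=-np.sin(e)*n2+np.cos(e)*Zw
save(np.array([.4995,-.007,.097]),frame(X,Z))
q,Rc=tool();print(Rc.as_matrix().round(2))
carry(np.array([.5,-.02,.027+.03]),frame(n2,Zw))
```

```text
offset mm [24.1  0.7 -8.7]
[[ 0.02 -1.   -0.02]
 [-0.71 -0.03  0.71]
 [-0.71 -0.   -0.71]]
TCP target [0.4992 0.0046 0.0498] turn [-0.002  0.724 -0.001] cur cm [4.92 0.08 3.29] tgt [1.51 0.07 5.73]
```

```bash
python3 -m pendant '0 0 0 0 .0905 0 .3;0 0 0 0 .0905 0 .3;0 0 0 0 .0905 0 .3;0 0 0 0 .0905 0 .3;0 0 0 0 .0905 0 .3;0 0 0 0 .0905 0 .3;0 0 0 0 .0905 0 .3;0 0 0 0 .0905 0 .3;0 0 0 0 0 0 .3;0 0 0 0 0 0 .3'
python3 - <<'E'
from h import *
q,Rc=tool();print(Rc.as_matrix().round(2))
carry(np.array([.5,-.02,.027+.01]),frame(n2,Zw))
a=optics.snapshot("scene");t=optics.snapshot("top");cv2.imwrite("pics/c_s.png",a);cv2.imwrite("pics/c_t.png",t)
u=proj("scene",q).astype(int);print(u-[50,50])
cv2.imwrite("pics/c.png",cv2.resize(a[u[1]-50:u[1]+50,u[0]-50:u[0]+50],(600,600),interpolation=cv2.INTER_CUBIC))
E
```

```text
clock: 6.63
position: [0.4988, 0.0184, 0.1085]
ee_rot: [-0.023, 0.719, -0.695, -0.021]
force: [-0.9, 0.6, -3.1]
grip_width: 0.0555
[[ 0.03 -1.    0.  ]
 [-1.   -0.03  0.06]
 [-0.06 -0.   -1.  ]]
TCP target [0.4992 0.0046 0.0298] turn [-0.002  0.003  0.002] cur cm [1.87 0.03 7.77] tgt [1.85 0.01 7.78]
[241 147]
```

View pics/c.png

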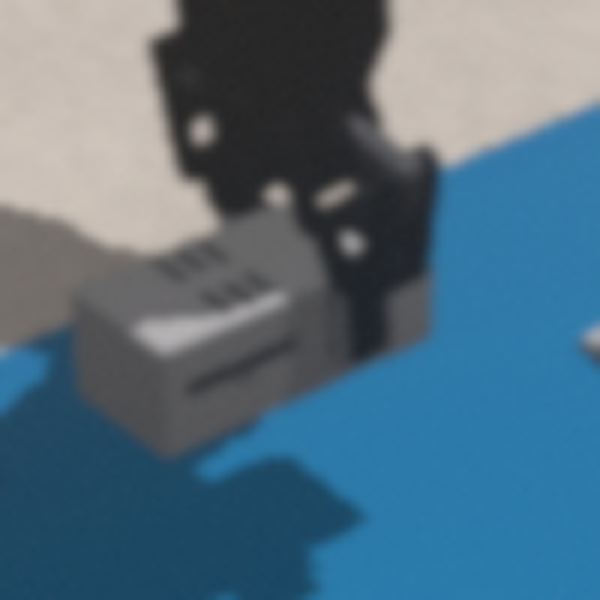

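Run:
```python
from h import *
nr=np.array([.9995,.03,0]);c=np.array([.4995,0,0])+.028*nr
for b in((168,457),(430,340),(165,357),(365,362)):
    o,d=ray("scene",(241+b[0]/6,147+b[1]/6));print(b,(o+d*((c-o)@nr)/(d@nr)).round(4))
```

```text
(168, 457) [ 0.5295 -0.0668  0.0936]
(430, 340) [0.5257 0.0599 0.0888]
(165, 357) [ 0.5295 -0.066   0.1372]
(365, 362) [0.5267 0.0269 0.0933]
```

```bash
python3 -m pendant '0 0 2 0 -.035 0 .3;0 0 2 0 0 0 .3;0 0 2 0 0 0 .3;0 0 1.5 0 0 0 .3;0 0 .7 0 0 0 .3;0 0 0 0 0 0 .3;0 0 0 0 0 0 .3'; python3 -m pendant '0 0 .2 0 0 0 .3;0 0 0 0 0 0 .3;0 0 0 0 0 0 .3'
```

```text
clock: 7.32
position: [0.4995, 0.023, 0.0258]
ee_rot: [-0.034, 0.716, -0.696, -0.034]
force: [1.4, -0.7, -2.4]
grip_width: 0.0552
clock: 7.57
position: [0.4995, 0.0238, 0.0242]
ee_rot: [-0.035, 0.717, -0.696, -0.034]
force: [0.4, -0.1, -3.2]
grip_width: 0.0551
```

```bash
python3 -m pendant '0 0 .1 0 0 0 .3;0 0 0 0 0 0 .3;0 0 0 0 0 0 .3'
```

```text
clock: 7.82
position: [0.4991, 0.024, 0.0227]
ee_rot: [-0.034, 0.717, -0.696, -0.034]
force: [0.3, 0.6, -3.8]
grip_width: 0.0552
```

```bash
python3 -m pendant '0 0 .15 0 0 0 .3;0 0 0 0 0 0 .3;0 0 0 0 0 0 .3'
```

```text
clock: 8.07
position: [0.4993, 0.0242, 0.0218]
ee_rot: [-0.034, 0.717, -0.695, -0.034]
force: [-2.3, 0.8, 7.4]
grip_width: 0.0554
```

```bash
python3 -m pendant '0 0 .15 0 0 0 .3;0 0 0 0 0 0 .3;0 0 0 0 0 0 .3'
```

```text
clock: 8.32
position: [0.4993, 0.0242, 0.0217]
ee_rot: [-0.034, 0.717, -0.695, -0.034]
force: [-9.2, 0.5, 27.6]
grip_width: 0.055
```

```bash
python3 -m pendant '0 0 -.15 0 0 0 .3;0 0 -.05 0 0 0 .7;0 0 0 0 0 0 1;0 0 0 0 0 0 1;0 0 0 0 0 0 1'; python3 -m pendant '0 0 -1 0 0 0 1;0 0 -2.5 0 0 0 1;0 0 -3.5 0 0 0 1;0 0 -3.5 0 0 0 1;0 0 -3.5 0 0 0 1;0 -2 0 0 0 0 1;0 -4 0 0 0 0 1;0 -4 0 0 0 0 1;0 -4 0 0 0 0 1;0 0 0 0 0 0 1'
python3 - <<'E'
from h import *
q,Rc=tool();print(Rc.as_matrix().round(2))
a=optics.snapshot("scene");t=optics.snapshot("top");cv2.imwrite("pics/d_s.png",a);cv2.imwrite("pics/d_t.png",t)
u=proj("scene",np.array([.5,0,.03])).astype(int);v=proj("top",np.array([.5,0,.03])).astype(int);print(u-[50,50],v-[50,50])
c=lambda im,x:cv2.resize(im[x[1]-50:x[1]+50,x[0]-50:x[0]+50],(400,400),interpolation=cv2.INTER_CUBIC)
cv2.imwrite("pics/d.png",np.hstack([c(a,u),c(t,v)]))
E
```

```text
clock: 8.73
position: [0.4992, 0.024, 0.0214]
ee_rot: [-0.034, 0.717, -0.696, -0.034]
force: [-0.4, -0.0, -1.4]
grip_width: 0.0855
clock: 9.57
position: [0.6448, 0.0145, 0.1602]
ee_rot: [-0.034, 0.717, -0.696, -0.033]
force: [0.5, 0.3, 0.5]
grip_width: 0.0854
[[ 0.03 -1.   -0.  ]
 [-1.   -0.03  0.09]
 [-0.09 -0.   -1.  ]]
[235 178] [270 261]
```

View pics/d.png

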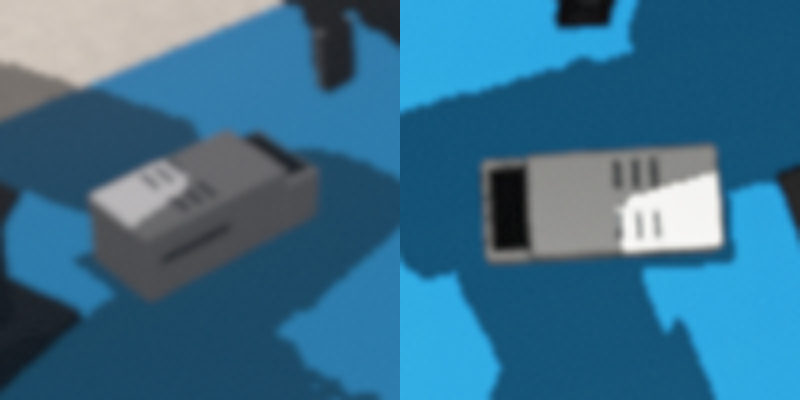

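The drone lies flat on the mat, top-up, with its nose to the left. Its tail-top corners are at (716,147) and (722,248) in the crop, its nose corners at (482,160) and (488,262).

Run:
```python
from h import *
T=lambda x,y:(270+x/4,261+y/4)
q=[onz("top",T(*u),z) for u,z in(((316,147),.051),((322,248),.051),((82,160),.039),((88,262),.039))]
for p in q:print(p.round(4))
n=(q[2]+q[3]-q[0]-q[1])/2;print(np.linalg.norm(n[:2]));c=sum(q)/4;print(c.round(4),np.degrees(np.arctan2(-n[0],n[1])))
p,e=tri(T(316,147),(235+152/4,178+240/4));print(p,e)
```

```text
[ 0.5261 -0.0635  0.051 ]
[ 0.4713 -0.0642  0.051 ]
[0.5243 0.0654 0.039 ]
[0.4685 0.0632 0.039 ]
0.12820158044162858
[4.976e-01 2.000e-04 4.500e-02] 1.0169610296845477
[ 0.52819052 -0.06101795  0.04858224] 0.0032710454825300153
```

```bash
cat >> h.py <<'E'
n3=np.array([-.025,.9997,0]);C3=np.array([.498,.001,.027]);F3=frame(n3,Zw)
a=np.radians(232);d3=np.cos(a)*n3+np.sin(a)*Zw;y3=np.array([.9997,.025,0]);G3=C3+.010*n3+.003*Zw
E
python3 - <<'E'
from h import *
goto(G3-.12*d3,y3,d3)
E
```

```text
turn [-0.001  0.759  0.004] shift cm in cur [-6.74 14.18  4.61] in target [-8.02 14.21 -1.26]
```

```bash
python3 -m pendant '0 0 0 0 .095 0 1;-.9 0 0 0 .095 0 1;-1 1 0 0 .095 0 1;-1 1.8 0 0 .095 0 1;-1 2.4 0 0 .095 0 1;-1 2.6 0 0 .095 0 1;-1 2.6 0 0 .095 0 1;-1 2.6 0 0 .095 0 1;0 1.2 0 0 0 0 1;0 0 0 0 0 0 1;0 0 0 0 0 0 1'
python3 - <<'E'
from h import *
goto(G3,y3,d3);print(r.read_state()["joint_positions"])
E
```

```text
clock: 10.58
position: [0.4948, 0.0757, 0.1423]
ee_rot: [0.226, 0.679, -0.658, 0.234]
force: [0.6, 0.3, -0.1]
grip_width: 0.0856
turn [-0.006  0.     0.004] shift cm in cur [-1.8  -0.07 13.34] in target [-1.81 -0.14 13.34]
[ 0.85000767  0.36194693 -0.61890144  0.47974128 -1.1532653  -1.14364597]
```

```bash
python3 -m pendant '-.9 -.1 1 -.006 0 0.004 1;-.9 0 2.4 0 0 0 1;0 0 2.5 0 0 0 1;0 0 2.5 0 0 0 1;0 0 2 0 0 0 1;0 0 1.6 0 0 0 1;0 0 .9 0 0 0 1;0 0 0 0 0 0 1;0 0 0 0 0 0 1'
python3 - <<'E'
from h import *
goto(G3,y3,d3)
E
```

```text
clock: 11.33
position: [0.4983, 0.0097, 0.0292]
ee_rot: [0.228, 0.676, -0.661, 0.233]
force: [-0.5, 0.5, -0.5]
grip_width: 0.0857
turn [ 0.002 -0.    -0.003] shift cm in cur [-0.05  0.05  0.35] in target [-0.05  0.05  0.35]
```

```bash
python3 -m pendant '0 0 .3 0 0 0 1;0 0 0 0 0 0 .6;0 0 0 0 0 0 .3;0 0 0 0 0 0 .3;0 0 0 0 0 0 .3;0 0 0 0 0 0 .3;0 0 0 0 0 0 .3' 80
python3 - <<'E'
from h import *
save(C3,F3)
q,Rc=tool();print("up",Rc.inv().apply([0,0,1]).round(2))
carry(np.array([.5,.01,.068+.06]),Rs)
E
```

```text
clock: 11.92
position: [0.4985, 0.0091, 0.0272]
ee_rot: [0.227, 0.676, -0.661, 0.233]
force: [-0.8, 3.1, 6.6]
grip_width: 0.0552
offset mm [6.2 0.7 5.2]
up [ 0.62 -0.   -0.79]
TCP target [0.5    0.0098 0.1361] turn [-0.002 -1.571 -0.005] cur cm [ 6.66 -0.16 -8.61] tgt [-8.61 -0.14 -6.66]
```

```bash
python3 -m pendant '.6 0 -.8 0 0 0 .3;1.2 0 -1.6 0 0 0 .3;1.2 0 -1.6 0 0 0 .3;1.2 0 -1.6 0 0 0 .3;1.2 0 -1.6 0 0 0 .3;1.2 0 -1.5 0 0 0 .3;0 0 0 0 0 0 .3'; python3 -m pendant '0 0 0 0 -.11 0 .3;0 0 0 0 -.11 0 .3;0 0 0 0 -.11 0 .3;0 0 0 0 -.11 0 .3;0 0 0 0 -.11 0 .3;0 0 0 0 -.11 0 .3;0 0 0 0 -.11 0 .3;0 0 0 0 0 0 .3'
python3 - <<'E'
from h import *
print(r.read_state()["joint_positions"])
carry(np.array([.5,.01,.068+.06]),Rs)
E
```

```text
clock: 12.5
position: [0.4987, 0.0112, 0.1387]
ee_rot: [0.226, 0.676, -0.661, 0.233]
force: [-0.0, -0.3, -3.5]
grip_width: 0.055
clock: 13.17
position: [0.4974, 0.0091, 0.1358]
ee_rot: [-0.04, 0.713, -0.699, -0.041]
force: [1.3, -0.8, -2.8]
grip_width: 0.0552
[ 0.32551551  0.17683215 -0.46288161 -0.14061621 -0.90100335 -0.22000239]
TCP target [0.5    0.0098 0.1361] turn [-0.006 -0.792 -0.008] cur cm [-0.06 -0.26 -0.02] tgt [-0.06 -0.26  0.03]
```

```bash
python3 -m pendant '0 0 0 -.001 -.113 -.001 .3;0 0 0 -.001 -.113 -.001 .3;0 0 0 -.001 -.113 -.001 .3;0 0 0 -.001 -.113 -.001 .3;0 -.2 0 -.001 -.113 -.001 .3;0 0 0 -.001 -.113 -.001 .3;0 0 0 0 -.113 -.001 .3;0 0 0 0 0 0 .3;0 0 0 0 0 0 .3'
python3 - <<'E'
from h import *
print(r.read_state()["joint_positions"])
carry(np.array([.5,.01,.068]),Rs)
a=optics.snapshot("scene");cv2.imwrite("pics/e_s.png",a)
u=proj("scene",np.array([.5,.01,.13])).astype(int);print(u-[50,50])
cv2.imwrite("pics/e.png",cv2.resize(a[u[1]-50:u[1]+50,u[0]-50:u[0]+50],(500,500),interpolation=cv2.INTER_CUBIC))
E
```

```text
clock: 13.92
position: [0.4989, 0.0086, 0.133]
ee_rot: [-0.299, 0.645, -0.63, -0.314]
force: [0.6, 1.1, -2.2]
grip_width: 0.0549
[-0.2703861   0.45349206 -0.15001809 -0.8544618  -1.40980109  0.63873924]
TCP target [0.5    0.0098 0.0761] turn [ 0.005 -0.011 -0.008] cur cm [ 4.37 -0.18  3.64] tgt [ 4.41 -0.12  3.59]
[238 141]
```

View pics/e.png

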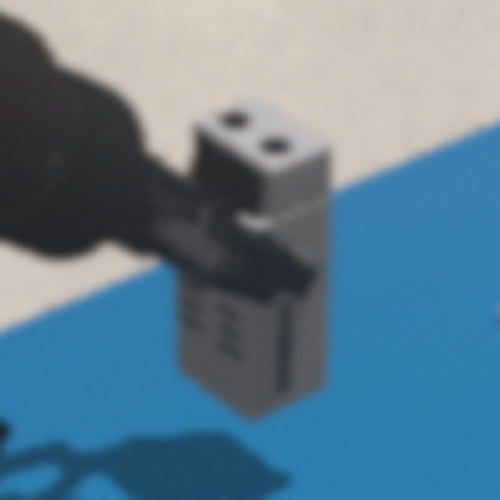

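The drone is held upright, nose up. Next I'll lower it.

```bash
python3 -m pendant '.9 -.1 .7 .004 -.011 -.005 .3;1.2 -.1 1 0 0 0 .3;1.2 0 1 0 0 0 .3;.5 0 .45 0 0 0 .3;0 0 0 0 0 0 .3;0 0 0 0 0 0 .3'
python3 - <<'E'
from h import *
carry(np.array([.5,.01,.068]),Rs);print(r.read_state()["force"])
E
python3 -m pendant '.2 0 .16 0 0 0 .3;0 0 0 0 0 0 .3;0 0 0 0 0 0 .3'
```

```text
clock: 14.47
position: [0.5016, 0.012, 0.086]
ee_rot: [-0.306, 0.646, -0.625, -0.314]
force: [0.7, -0.3, -2.9]
grip_width: 0.0548
TCP target [0.5    0.0098 0.0761] turn [0.001 0.001 0.005] cur cm [0.92 0.17 0.44] tgt [0.92 0.17 0.44]
[ 0.71655573 -0.29511335 -2.88925712]
clock: 14.72
position: [0.5021, 0.0113, 0.0842]
ee_rot: [-0.307, 0.646, -0.625, -0.313]
force: [-0.8, 0.2, -2.7]
grip_width: 0.0553
```

```bash
python3 -m pendant '.4 0 .32 0 0 0 .3;0 0 0 0 0 0 .3;0 0 0 0 0 0 .3'
```

```text
clock: 14.97
position: [0.5018, 0.0114, 0.0785]
ee_rot: [-0.306, 0.646, -0.625, -0.314]
force: [0.1, -0.2, -3.0]
grip_width: 0.0551
```

```bash
python3 -m pendant '.15 0 .12 0 0 0 .3;0 0 0 0 0 0 .3;0 0 0 0 0 0 .3'
```

```text
clock: 15.22
position: [0.5022, 0.0115, 0.077]
ee_rot: [-0.307, 0.646, -0.625, -0.314]
force: [0.6, -0.7, -0.9]
grip_width: 0.0551
```

```bash
python3 -m pendant '.1 0 .08 0 0 0 .3;0 0 0 0 0 0 .3;0 0 0 0 0 0 .3'; python3 -m pendant '0 0 0 0 0 0 .45;0 0 0 0 0 0 .6;0 0 0 0 0 0 .8;0 0 0 0 0 0 1;0 0 0 0 0 0 1;0 0 0 0 0 0 1;0 0 0 0 0 0 1' 20; python3 -m pendant '0 0 -1 0 0 0 1;0 0 -2 0 0 0 1;0 0 -3 0 0 0 1;0 0 -3 0 0 0 1;0 0 -3 0 0 0 1;0 0 -3 0 0 0 1;0 0 -3 0 0 0 1;0 0 0 0 0 0 1'
python3 - <<'E'
from h import *
a=optics.snapshot("scene");t=optics.snapshot("top");cv2.imwrite("pics/f_s.png",a);cv2.imwrite("pics/f_t.png",t)
u=proj("scene",np.array([.5,.01,.08])).astype(int);v=proj("top",np.array([.5,.01,.08])).astype(int);print(u-[50,50],v-[50,50])
c=lambda im,x:cv2.resize(im[x[1]-50:x[1]+50,x[0]-50:x[0]+50],(400,400),interpolation=cv2.INTER_CUBIC)
cv2.imwrite("pics/f.png",np.hstack([c(a,u),c(t,v)]))
E
```

```text
clock: 15.47
position: [0.5022, 0.0115, 0.077]
ee_rot: [-0.307, 0.646, -0.624, -0.314]
force: [-0.8, -2.3, 9.8]
grip_width: 0.055
clock: 16.05
position: [0.5019, 0.0116, 0.0754]
ee_rot: [-0.306, 0.646, -0.625, -0.314]
force: [0.3, -0.2, 0.1]
grip_width: 0.0856
clock: 16.72
position: [0.507, -0.1356, 0.1895]
ee_rot: [-0.306, 0.647, -0.626, -0.31]
force: [0.4, 0.1, 0.2]
grip_width: 0.0854
[238 159] [265 259]
```

View pics/f.png

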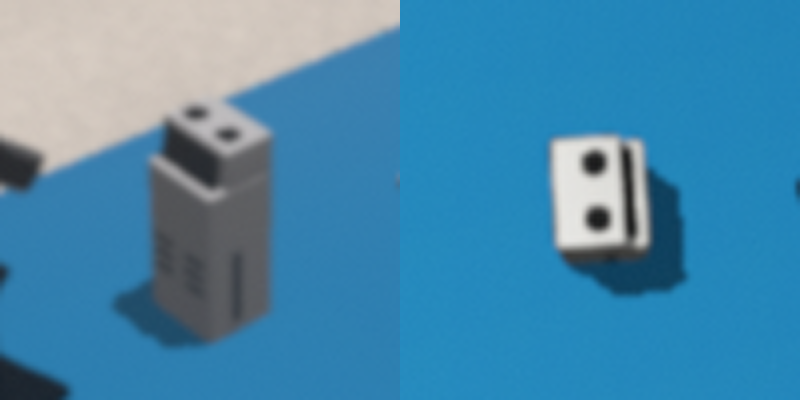

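```bash
cat > g.py <<'E'
from h import *
T=lambda x,y:(265+x/4,259+y/4)
q=[onz("top",T(*u),.133) for u in((150,140),(157,250),(220,137),(228,247))]
E
cat >> h.py <<'E'
C4=None
E
python3 - <<'E'
from g import *
for p in q:print(p.round(4))
j=(q[0]-q[1]+q[2]-q[3])/2;print("jaw",j.round(4),np.degrees(np.arctan2(j[1],j[0])))
m=(q[0]+q[1])/2;print("belly mid",m.round(4),"nose mid",(sum(q)/4).round(4))
print("centre x,y (belly-24n):",m[:2]-.024*n3[:2])
a=np.radians(215);d=np.cos(a)*n3+np.sin(a)*Zw
G=np.array([m[0],m[1]-.024+.003,.080]);goto(G-.13*d,[.9997,.025,0],d)
Q,Rc=tool();print(Rc.as_matrix().round(2),r.read_state()["joint_positions"])
E
```

```text
[0.5276 0.0357 0.133 ]
[0.4725 0.0336 0.133 ]
[5.28e-01 3.00e-04 1.33e-01]
[ 0.4729 -0.0018  0.133 ]
jaw [0.0551 0.0022 0.    ] 2.243415396801837
belly mid [0.5    0.0347 0.133 ] nose mid [0.5002 0.0169 0.133 ]
centre x,y (belly-24n): [0.5006443  0.01066106]
turn [-0.006  1.867  0.005] shift cm in cur [-12.48   0.16  21.69] in target [-17.1    0.25 -18.27]
[[ 0.02 -1.   -0.02]
 [-0.62 -0.03  0.79]
 [-0.79 -0.01 -0.62]] [-0.46873772  0.49315933  0.04667972 -0.7687087  -1.64206743  0.65675428]
```

```bash
python3 -m pendant '-2.2 0 -1.7 0 0 0 1;-2.2 0 -1.7 0 .1 0 1;-2.2 0 -2 0 .1 0 1;-1.5 0 -2 0 .11 0 1;0 0 -1 0 .11 0 1;0 0 0 0 .11 0 1;-1 0 0 0 .11 0 1;-2 0 0 0 .11 0 1;-2.5 0 0 0 .11 0 1;-3 0 0 0 .11 0 1;-3 0 0 0 .11 0 1;-3 0 0 0 .11 0 1'
python3 - <<'E'
from h import *
a=np.radians(215);d=np.cos(a)*n3+np.sin(a)*Zw
G=np.array([.5003,.0137,.080]);goto(G-.13*d,[.9994,.035,0],d)
Q,Rc=tool();print(Rc.as_matrix().round(2),r.read_state()["joint_positions"])
E
```

```text
clock: 17.82
position: [0.5009, 0.0071, 0.3138]
ee_rot: [0.095, 0.711, -0.689, 0.104]
force: [2.1, 0.5, -0.1]
grip_width: 0.0856
turn [-0.014  0.678 -0.004] shift cm in cur [-14.98   0.1   12.53] in target [-19.53  -0.07   0.37]
[[ 0.03 -1.    0.02]
 [-0.96 -0.03 -0.28]
 [ 0.28 -0.01 -0.96]] [ 0.58904207  0.04383457 -0.36619912  0.25198915 -1.31308741 -0.63992274]
```

```bash
python3 -m pendant '-2.5 0 .6 -.002 .113 0 1;-2.5 0 .6 -.002 .113 0 1;-2.5 0 .4 -.002 .113 0 1;-2.5 0 .2 -.003 .113 0 1;-2.5 0 0 -.003 .113 0 1;-2.5 0 0 -.002 .113 0 1;-2 0 0 0 0 0 1;-1 0 0 0 0 0 1;0 0 0 0 0 0 1;0 0 0 0 0 0 1'
python3 - <<'E'
from h import *
a=np.radians(215);d=np.cos(a)*n3+np.sin(a)*Zw
G=np.array([.5003,.0137,.080]);goto(G-.13*d,[.9994,.035,0],d)
goto(G,[.9994,.035,0],d);Q,Rc=tool();print(Rc.as_matrix().round(2),r.read_state()["joint_positions"])
E
```

```text
clock: 18.65
position: [0.4969, 0.1398, 0.1934]
ee_rot: [0.324, 0.636, -0.619, 0.327]
force: [0.7, -1.1, -0.1]
grip_width: 0.0855
turn [0.006 0.004 0.   ] shift cm in cur [-2.04 -0.06  4.35] in target [-2.05 -0.04  4.34]
turn [0.006 0.004 0.   ] shift cm in cur [-1.99 -0.14 17.35] in target [-2.05 -0.04 17.34]
[[ 0.02 -1.    0.01]
 [-0.58 -0.02 -0.82]
 [ 0.82  0.01 -0.58]] [ 0.98441064  0.50395952 -0.44547941  0.4842376  -1.49319634 -1.22269639]
```

```bash
python3 -m pendant '-1 -.05 1 .006 .004 0 1;-1 -.05 2.5 0 0 0 1;0 0 2.5 0 0 0 1;0 0 2 0 0 0 1;0 0 2 0 0 0 1;0 0 2 0 0 0 1;0 0 2 0 0 0 1;0 0 1.5 0 0 0 1;0 0 1 0 0 0 1;0 0 .5 0 0 0 1;0 0 0 0 0 0 1;0 0 0 0 0 0 1'
python3 - <<'E'
from h import *
a=np.radians(215);d=np.cos(a)*n3+np.sin(a)*Zw
G=np.array([.5003,.0137,.080]);goto(G,[.9994,.035,0],d);print(r.read_state()["joint_positions"])
E
```

```text
clock: 19.65
position: [0.5016, 0.0125, 0.0801]
ee_rot: [0.323, 0.636, -0.618, 0.33]
force: [0.5, -0.8, 0.7]
grip_width: 0.0852
turn [-0.001  0.001 -0.002] shift cm in cur [-0.08  0.13  0.41] in target [-0.08  0.13  0.41]
[ 0.81378141  0.57430366 -0.73906522  0.68449989 -1.15088974 -1.36952001]
```

```bash
python3 -m pendant '0 .1 .3 0 0 0 1;0 0 0 0 0 0 1;0 0 0 0 0 0 .75;0 0 0 0 0 0 .65;0 0 0 0 0 0 .6;0 0 0 0 0 0 .5;0 0 0 0 0 0 .3;0 0 0 0 0 0 .3;0 0 0 0 0 0 .3' 20; python3 -m pendant '0 0 0 0 0 0 .3;0 0 0 0 0 0 .3' 80
python3 - <<'E'
from h import *
C=np.array([.5003,.0107,.068]);save(C,Rs)
S=np.array([.5165,.2615,.065]);e=np.radians(30)
u=np.array([.03,-.9995,0]);X=.866*u+.5*Zw;N=-.5*u+.866*Zw
H=frame(X,-N)
carry(np.array([.5,.01,.16]),Rs)
carry(S+.024*N+.08*Zw,H)
print((S+.024*N).round(4))
E
```

```text
clock: 20.4
position: [0.5005, 0.0102, 0.0776]
ee_rot: [0.323, 0.637, -0.617, 0.33]
force: [0.1, 2.7, 4.8]
grip_width: 0.0554
clock: 20.57
position: [0.5006, 0.0102, 0.0777]
ee_rot: [0.323, 0.637, -0.617, 0.33]
force: [0.3, 4.3, 5.0]
grip_width: 0.0554
offset mm [-8.2  0.2  5.2]
TCP target [0.5001 0.0095 0.1697] turn [ 0. -0.  0.] cur cm [ 7.58  0.09 -5.22] tgt [ 7.58  0.09 -5.22]
TCP target [0.5164 0.2649 0.1702] turn [ 0.003 -1.047 -0.003] cur cm [ -6.98  -2.29 -26.13] tgt [-26.1   -2.39  -7.02]
[0.5161 0.2735 0.0858]
```

```bash
python3 -m pendant '.8 0 -.6 0 0 0 .3;2.2 0 -1.5 0 0 0 .3;2.2 0 -1.5 0 0 0 .3;2.2 0 -1.5 0 0 0 .3;2.2 0 -1.5 0 0 0 .3;2.2 0 -1.5 0 0 0 .3;2 0 -1.5 0 0 0 .3;0 0 0 0 0 0 .3'; python3 -m pendant '0 0 0 0 -.105 0 .3;0 0 0 0 -.105 0 .3;-1 0 0 0 -.105 0 .3;-2 0 0 0 -.105 0 .3;-2 0 0 0 -.105 0 .3;-2 0 0 0 -.105 0 .3;-2.2 0 0 0 -.105 0 .3;-2.2 0 0 0 -.105 0 .3;-2.2 0 0 0 -.105 0 .3;-2.2 0 0 0 -.1 0 .3;0 0 0 0 0 0 .3'
cat >> h.py <<'E'
S=np.array([.5165,.2615,.065]);u5=np.array([.03,-.9995,0]);X5=.866*u5+.5*Zw;N5=-.5*u5+.866*Zw;H=frame(X5,-N5);D=S+.024*N5
E
python3 - <<'E'
from h import *
carry(D+.05*N5+.01*X5,H);print(tool()[1].as_matrix().round(2))
E
```

```text
clock: 21.23
position: [0.5015, 0.01, 0.2491]
ee_rot: [0.321, 0.637, -0.619, 0.33]
force: [0.5, 0.7, -3.4]
grip_width: 0.0554
clock: 22.15
position: [0.4961, 0.1549, 0.1928]
ee_rot: [-0.03, 0.715, -0.697, -0.034]
force: [0.0, -1.2, -2.1]
grip_width: 0.0554
TCP target [0.5159 0.2812 0.1385] turn [ 0.002  0.004 -0.007] cur cm [-12.03  -2.34   6.54] tgt [-12.04  -2.42   6.49]
[[ 0.03 -1.   -0.01]
 [-1.   -0.03  0.09]
 [-0.09  0.01 -1.  ]]
```

```bash
python3 -m pendant '-1.5 -.4 0 0 0 0 .3;-2.5 -.6 0 0 0 0 .3;-2.5 -.6 0.2 0 0 0 .3;-2.5 -.5 1 0 0 0 .3;-2 -.3 1.5 0 0 0 .3;-1 0 1.5 .002 .004 -.007 .3;0 0 0 0 0 0 .3;0 0 0 0 0 0 .3'
python3 - <<'E'
from h import *
carry(D+.05*N5+.01*X5,H)
a=optics.snapshot("scene");t=optics.snapshot("top");cv2.imwrite("pics/g_s.png",a);cv2.imwrite("pics/g_t.png",t)
u=proj("scene",S+[0,0,.03]).astype(int)-50;v=proj("top",S).astype(int)-50;print(u,v)
c=lambda im,x:cv2.resize(im[x[1]:x[1]+100,x[0]:x[0]+100],(600,600),interpolation=cv2.INTER_CUBIC)
G=np.hstack([c(a,u),np.zeros((600,200,3),np.uint8)])
f=cv2.imread("pics/f_t.png");G[:200,600:]=cv2.resize(f[v[1]+10:v[1]+90,v[0]+10:v[0]+90],(200,200),interpolation=cv2.INTER_CUBIC)
b=cv2.imread("pics/f_s.png");G[200:400,600:]=cv2.resize(b[u[1]+20:u[1]+100,u[0]+10:u[0]+90],(200,200),interpolation=cv2.INTER_CUBIC)
G[400:,600:]=cv2.resize(t[v[1]+10:v[1]+90,v[0]+10:v[0]+90],(200,200),interpolation=cv2.INTER_CUBIC)
cv2.imwrite("pics/g.png",G)
E
```

```text
clock: 22.82
position: [0.5157, 0.277, 0.1591]
ee_rot: [-0.024, 0.719, -0.694, -0.029]
force: [-0.1, -0.3, -2.9]
grip_width: 0.0552
TCP target [0.5159 0.2812 0.1385] turn [ 0.003 -0.012  0.003] cur cm [-0.26 -0.05  2.08] tgt [-0.23 -0.05  2.08]
[321 122] [148 256]
```

View pics/g.png

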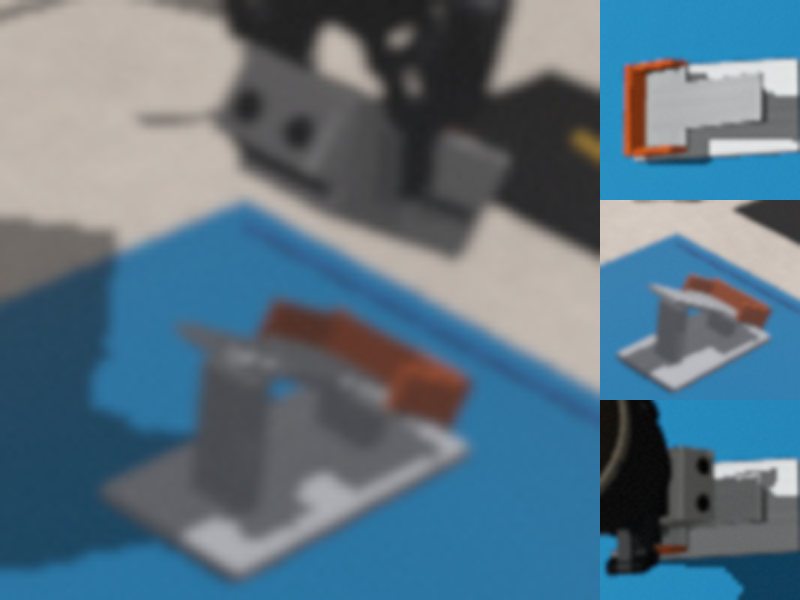

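Run:
```python
from h import *
q,Rc=tool();o_,M=pickle.load(open("grip.pkl","rb"));c=q+Rc.apply(o_);Rd=Rc*R.from_matrix(M);A=Rd.as_matrix();print("predicted centre",c.round(4),"X",A[:,0].round(3))
s=A[:,1]*np.sign(A[0,1]);c2=c+.028*s
for b in((510,160),(458,255)):
    o,d=ray("scene",(321+b[0]/6,122+b[1]/6));p=o+d*((c2-o)@s)/(d@s);print("tail",p.round(4))
for z in(-.024,.024):print("pred tail",(c2-.065*A[:,0]+z*A[:,2]).round(4),(6*(proj("scene",c2-.065*A[:,0]+z*A[:,2])-[321,122])).round(0))
for b in((105,490),(238,578),(468,445)):print("base sc",onz("scene",(321+b[0]/6,122+b[1]/6),.011).round(4))
B=lambda x,y:S*0+np.array([S[0],S[1],.011])+u5*x+np.array([.9995,.03,0])*y
for x,y in((.075,-.042),(.075,.042),(-.075,.042)):print("pred base",(6*(proj("scene",B(x,y))-[321,122])).round(0))
t=lambda x,y:(158+(x-600)*.4,266+y*.4)
for b,z in(((763,73),.095),((763,122),.095)):print("slope end",onz("top",t(*b),z).round(4))
f=cv2.imread("pics/f_t.png");hsv=cv2.cvtColor(f,cv2.COLOR_BGR2HSV);m=cv2.inRange(hsv,(3,150,70),(18,255,255));m[:,:150]=0;m[:,225:]=0;m[:260]=0;m[345:]=0
ys,xs=np.nonzero(m);print("orange px",xs.min(),xs.max(),ys.min(),ys.max())
# predicted stop top outer / cheek ends
for nm,x,y,h in(("stop face top",-.0655,.034,.019),("",-.0655,-.034,.019),("cheek end top",-.0205,.034,.016),("",-.0205,-.034,.016),("slope hi",.0605,.02,0),("",.0605,-.02,0)):
    p=S+X5*x+N5*h+np.array([.9995,.03,0])*y;print(nm,p.round(3),proj("top",p).round(1))
```

```text
predicted centre [0.5164 0.2856 0.1564] X [ 0.028 -0.861  0.508]
tail [0.5422 0.3544 0.1417]
tail [0.5431 0.3278 0.1056]
pred tail [0.5422 0.3547 0.1441] [511. 155.]
pred tail [0.543  0.3303 0.1028] [461. 259.]
base sc [0.4815 0.1869 0.011 ]
base sc [0.5641 0.1868 0.011 ]
base sc [0.5561 0.3385 0.011 ]
pred base [ 95. 487.]
pred base [234. 573.]
pred base [467. 446.]
slope end [0.535  0.2034 0.095 ]
slope end [0.4941 0.2029 0.095 ]
orange px 168 190 290 327
stop face top [0.548 0.329 0.049] [170.5 293.4]
 [0.481 0.327 0.049] [170.2 324.6]
cheek end top [0.55  0.288 0.069] [186.4 291.1]
 [0.482 0.286 0.069] [186.4 322.8]
slope hi [0.538 0.21  0.095] [220.2 293.8]
 [0.498 0.209 0.095] [220.5 312.9]
```

Run:
```python
from h import *
carry(D+.015*N5+.012*X5,H);q,Rc=tool();print("-N",Rc.inv().apply(-N5).round(3),"-X",Rc.inv().apply(-X5).round(3))
```

```text
TCP target [0.5165 0.262  0.1092] turn [-0.    -0.009  0.003] cur cm [1.9  0.06 5.04] tgt [1.95 0.06 5.02]
-N [0.566 0.    0.824] -X [-0.824 -0.006  0.566]
```

```bash
python3 -m pendant '.4 0 1 0 -.009 .003 .3;.5 0 1.3 0 0 0 .3;.5 .06 1.3 0 0 0 .3;.3 0 .9 0 0 0 .3;.2 0 .5 0 0 0 .3;0 0 0 0 0 0 .3;0 0 0 0 0 0 .3'
python3 - <<'E'
from h import *
carry(D+.0*N5+.012*X5,H)
E
python3 -m pendant '.28 0 .41 0 0 0 .3;.17 0 .25 0 0 0 .3;0 0 0 0 0 0 .3;0 0 0 0 0 0 .3'
```

```text
clock: 23.5
position: [0.5172, 0.263, 0.1101]
ee_rot: [-0.031, 0.717, -0.695, -0.033]
force: [-0.5, -0.8, -3.3]
grip_width: 0.0553
TCP target [0.5167 0.2545 0.0962] turn [-0.001  0.003 -0.001] cur cm [0.98 0.07 1.31] tgt [0.97 0.07 1.31]
clock: 23.83
position: [0.5169, 0.2592, 0.1027]
ee_rot: [-0.03, 0.718, -0.695, -0.033]
force: [-0.9, 0.4, -3.6]
grip_width: 0.0551
```

```bash
python3 -m pendant '.17 0 .25 0 0 0 .3;0 0 0 0 0 0 .3;0 0 0 0 0 0 .3'
```

```text
clock: 24.08
position: [0.5169, 0.2577, 0.0999]
ee_rot: [-0.03, 0.718, -0.695, -0.033]
force: [-0.4, 0.2, -3.3]
grip_width: 0.0559
```

```bash
python3 -m pendant '.11 0 .16 0 0 0 .3;0 0 0 0 0 0 .3;0 0 0 0 0 0 .3'
```

```text
clock: 24.33
position: [0.5169, 0.2568, 0.0982]
ee_rot: [-0.03, 0.718, -0.695, -0.033]
force: [1.0, 0.6, -2.5]
grip_width: 0.0553
```

```bash
python3 -m pendant '.08 0 .12 0 0 0 .3;0 0 0 0 0 0 .3;0 0 0 0 0 0 .3'
```

```text
clock: 24.58
position: [0.5169, 0.2561, 0.097]
ee_rot: [-0.03, 0.718, -0.695, -0.033]
force: [-0.9, -0.4, -2.9]
grip_width: 0.0551
```

```bash
python3 -m pendant '.08 0 .12 0 0 0 .3;0 0 0 0 0 0 .3;0 0 0 0 0 0 .3'
```

```text
clock: 24.83
position: [0.5174, 0.2562, 0.0965]
ee_rot: [-0.031, 0.718, -0.695, -0.033]
force: [-2.6, 1.5, 4.0]
grip_width: 0.0554
```

```bash
python3 -m pendant '.08 0 .12 0 0 0 .3;0 0 0 0 0 0 .3;0 0 0 0 0 0 .3'
```

```text
clock: 25.08
position: [0.5179, 0.2563, 0.0963]
ee_rot: [-0.032, 0.718, -0.695, -0.033]
force: [-6.4, 4.4, 11.4]
grip_width: 0.055
```

```bash
python3 -m pendant '-.08 0 -.12 0 0 0 .3;-.2 0 .14 0 0 0 .3;-.2 0 .14 0 0 0 .3;0 0 0 0 0 0 .3;0 0 0 0 0 0 .3'
```

```text
clock: 25.5
position: [0.5178, 0.2605, 0.094]
ee_rot: [-0.031, 0.718, -0.695, -0.032]
force: [-0.3, 1.0, 5.2]
grip_width: 0.0555
```

```bash
python3 -m pendant '-.2 0 .14 0 0 0 .3;0 0 0 0 0 0 .3;0 0 0 0 0 0 .3'
```

```text
clock: 25.75
position: [0.5178, 0.2625, 0.0928]
ee_rot: [-0.031, 0.718, -0.695, -0.032]
force: [-0.0, 1.5, 5.0]
grip_width: 0.0551
```

```bash
python3 -m pendant '-.16 0 .11 0 0 0 .3;0 0 0 0 0 0 .3;0 0 0 0 0 0 .3'
```

```text
clock: 26.0
position: [0.5178, 0.2642, 0.0919]
ee_rot: [-0.031, 0.718, -0.695, -0.032]
force: [0.7, 1.8, 5.4]
grip_width: 0.0551
```

```bash
python3 -m pendant '-.16 0 .11 0 0 0 .3;0 0 0 0 0 0 .3;0 0 0 0 0 0 .3'
```

```text
clock: 26.25
position: [0.5177, 0.2658, 0.0909]
ee_rot: [-0.031, 0.718, -0.695, -0.032]
force: [1.1, 1.1, 5.7]
grip_width: 0.0552
```

```bash
python3 -m pendant '-.12 0 .08 0 0 0 .3;0 0 0 0 0 0 .3;0 0 0 0 0 0 .3'
python3 - <<'E'
from h import *
carry(D,H)
E
```

```text
clock: 26.5
position: [0.5177, 0.2668, 0.0903]
ee_rot: [-0.031, 0.718, -0.695, -0.032]
force: [0.5, -0.7, 6.3]
grip_width: 0.0554
TCP target [0.5164 0.2649 0.0902] turn [-0.003  0.003  0.   ] cur cm [ 0.19  0.13 -0.01] tgt [ 0.19  0.13 -0.01]
```

```bash
python3 -m pendant '-.12 0 .08 0 0 0 .3;0 0 0 0 0 0 .3;0 0 0 0 0 0 .3'
```

```text
clock: 26.75
position: [0.5177, 0.2669, 0.0903]
ee_rot: [-0.031, 0.718, -0.695, -0.032]
force: [0.6, -6.9, 13.0]
grip_width: 0.0551
```

```bash
python3 -m pendant '-.12 0 .08 0 0 0 .3;0 0 0 0 0 0 .3;0 0 0 0 0 0 .3'
```

```text
clock: 27.0
position: [0.5178, 0.267, 0.0902]
ee_rot: [-0.03, 0.718, -0.695, -0.031]
force: [-0.4, -12.8, 20.4]
grip_width: 0.0553
```

The tail is on the stop, shown by a -13 N reaction along y. I'll ease off, release and back away.

```bash
python3 -m pendant '.22 0 -.15 0 0 0 .3;0 0 0 0 0 0 .3;0 0 0 0 0 0 .45;0 0 0 0 0 0 .6;0 0 0 0 0 0 .8;0 0 0 0 0 0 1;0 0 0 0 0 0 1;0 0 0 0 0 0 1' 20; python3 -m pendant '0 0 -.8 0 0 0 1;0 0 -1.5 0 0 0 1;0 0 -2.5 0 0 0 1;0 0 -3.5 0 0 0 1;0 0 -3.5 0 0 0 1;0 0 -3.5 0 0 0 1;0 4 0 0 0 0 1;0 4 0 0 0 0 1;0 4 0 0 0 0 1;3 2 0 0 0 0 1;3 0 0 0 0 0 1;0 0 0 0 0 0 1'
python3 - <<'E'
from h import *
a=optics.snapshot("scene");t=optics.snapshot("top");cv2.imwrite("pics/k_s.png",a);cv2.imwrite("pics/k_t.png",t)
u=proj("scene",S).astype(int)-50;v=proj("top",S).astype(int)-50;print(u,v)
c=lambda im,x:cv2.resize(im[x[1]:x[1]+100,x[0]:x[0]+100],(400,400),interpolation=cv2.INTER_CUBIC)
cv2.imwrite("pics/k.png",np.hstack([c(a,u),c(t,v)]))
E
```

```text
clock: 27.67
position: [0.5162, 0.2665, 0.0889]
ee_rot: [-0.03, 0.718, -0.695, -0.033]
force: [1.0, 0.3, -0.5]
grip_width: 0.0854
clock: 28.67
position: [0.3771, 0.1856, 0.2372]
ee_rot: [-0.031, 0.718, -0.695, -0.033]
force: [-0.6, 0.0, 0.6]
grip_width: 0.0856
[320 132] [148 256]
```

View pics/k.png

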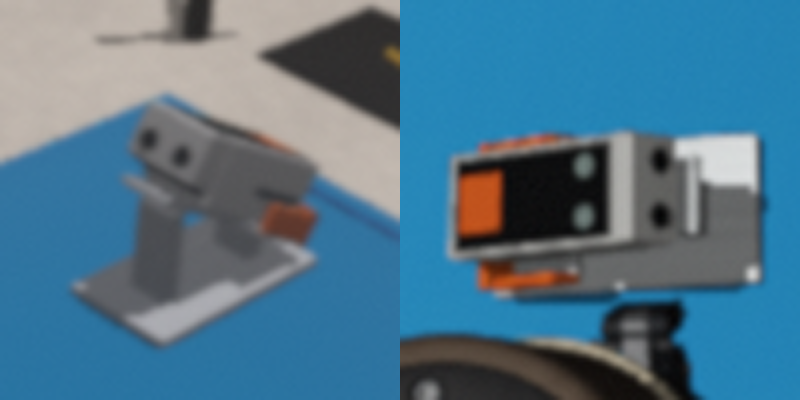

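Run:
```python
from h import *
o=[(50,157),(57,258),(232,130),(233,245)]
yv=np.array([.9995,.03,0])
k=0;pts=[]
for x in(-.065,.065):
    for s in(.028,-.028):
        p=S+X5*x+N5*.048+yv*s;w=(4*(proj("top",p)-[148,256])).round(0);m=onz("top",(148+o[k][0]/4,256+o[k][1]/4),p[2]);pts.append(m)
        print("pred",w,"obs",o[k],"pos err mm",((m-p)*1000).round(1));k+=1
f=(pts[2]+pts[3]-pts[0]-pts[1])/2;print("axis",f,"yaw deg",np.degrees(np.arctan2(f[0],-f[1])), "uphill cradle 1.7; y-axis angle", [np.degrees(np.arctan2(*(pts[i]-pts[i+1])[[1,0]])) for i in(0,2)])
A=cv2.imread("pics/top0.png");B=cv2.imread("pics/k_t.png");d=cv2.absdiff(A,B).max(2)
for nm,(x,y,w,h) in dict(battery=(415,190,50,55),driver=(285,195,85,40),bottle=(180,185,40,45)).items():print(nm,(d[y:y+h,x:x+w]>40).mean())
print(r.read_state()["clock"])
```

```text
pred [ 49. 156.] obs (50, 157) pos err mm [-0.3 -0.6  0. ]
pred [ 48. 262.] obs (57, 258) pos err mm [ 1.8 -4.9  0. ]
pred [231. 127.] obs (232, 130) pos err mm [-1.4 -0.6 -0. ]
pred [232. 239.] obs (233, 245) pos err mm [-2.8 -0.7 -0. ]
axis [ 0.0005456  -0.11046071  0.065     ] yaw deg 0.2829986924953287 uphill cradle 1.7; y-axis angle [np.float64(6.34045098523058), np.float64(1.6901146923110213)]
battery 0.0
driver 0.0
bottle 0.0
28.7667
```

All four belly corners match the home pose to within 2–5 mm, the yaw is about right, and the bystanders haven't moved. I'll hand it in.

```bash
python3 -c "
from bench import r
print(r.close_job())"
```

```text
the job is handed in; nothing more can be done
None
```

The drone body is lying belly-up in the cradle, nose uphill with its tail against the orange stop. It is released, and I handed the job in at about 28.8 s of the 48 s allowed.

**What I did:** I picked the drone off the rack, stood it on its tail on the mat and let go. I then took hold from the other side, turned it over, lowered it onto the slope and slid it down to the stop.

**What went wrong:** On the first turn the drone twisted about 48° in the grip, most likely because its tail clipped the rack's high end. It stayed held. I laid it flat on the mat, regripped and stood it up clear of the rack.

**Last checks:**
- **Standing:** it stayed upright on its tail after release, as seen in both views.
- **Stop contact:** the sideways force reached about -13 N as the tail met the stop. That was 2 mm from where I expected.
- **Seating:** three belly corners were within about 3 mm of the home pose. The fourth, at the tail, was about 5 mm off.
- **Straightness:** the long axis was about 1.4° off the cradle's. The tail edge alone read about 6°, against under 2° for the nose edge. I put that down to the one doubtful corner pixel, but it is the closest reading to the 7° limit.
- **Slope angle:** after release I judged this only by eye and by how the corners fit; I did not measure it directly.
- **Cradle position:** the two cameras disagreed by about 4–6 mm, so I relied on touch to find the slope and the stop.
- **Bystanders:** the battery, screwdriver and bottle showed no change in the top view.
- **Robot:** the gripper was clear of everything at the end.

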